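# Swap the tea cartridge and clamp it home

### The arm

A 6-joint arm with a two-finger parallel gripper is mounted at the origin on a cart in front of the work surface, level with it; the furniture and walls round the work are solid. World frame = base frame: x ahead of the robot, y to its left, z up, the work surface at z = 0. Lengths are in m, angles in rad, forces in N, time in s.
With the tool pointing down it reaches from about 0.35 to 0.775 m from the base axis. Payload 5.5 kg.
Tool frame: the origin (TCP) lies at the very end of the fingers, on their centre line; the grasp point (between the pads) lies 19 mm behind it; z points along the fingers, y is the line along which they close (so a half turn about z gives the same grasp; the last joint's range is limited). The gripper opens to 85 mm and grips with 20 to 120 N. Pads are 22 mm wide; open, the fingers measure 114 mm over their backs; the gripper's body (76 mm by 85 mm) begins 54 mm behind the grasp point. The pads swing forward as they close: fully open they stand 13 mm farther back than shut.
Start: joints at [-1.254, 0.313, 0.046, 1.304, 0, 1.431], TCP at [0.254, -0.516, 0.231] pointing down, gripper open.
Joint ranges: [-2.76, 2.76], [-0.86, 1.69], [-1.03, 1.26], [-2.2, 2.34], [-1.47, 1.5], [-3.14, 3.14]. Speed limits (rad/s): [2.57, 2.57, 3.14, 3.14, 3.14, 3.14].

### API

Orientations are given as a unit quaternion [w, x, y, z].
In Python, from workcell import env gives the robot as it stands. The module is installed in compiled form; this text tells all that it offers.
- The arm moves only by the tool jog_arm, never from a script. Its argument "rows" is a list of rows, each a list of 6 numbers: the shift along the world's x, y, z in units of 40 mm (1.0 is 40 mm), then the turn, a rotation vector about the world's x, y, z in units of 6 degrees (1.0 is 6 degrees). In form: [[x, y, z, wx, wy, wz], ...]. A call has 1 to 12 rows; each row is the pose to reach, as a shift and turn from the pose commanded when the call began; what a row does not reach only later rows make up. A row lasts 1/12 s, in which the tool goes at most 41.7 mm and 7.16 degrees, less where a joint would pass 70% of its speed; a pose out of reach is approached as far as the arm can. A call with a gripper value outside its range is refused whole. "jaw" is the gripper command: -1 is fully open, 1 is shut, values between are in proportion, set as the call begins (left out, the last holds). The fingers move at their own pace and stop on an object; "force" is the grip in N (left out, the last holds). Time passes only in rows, so rows that repeat a pose let the fingers close. It gives the time, the measured TCP pose, the force, the opening and the grip force at its end, in the units of the state.
- env.get_state(): the state, without advancing time (a new reading comes with each control period).
- env.read_camera(name): name is "scene" or "side" or "wrist"; returns a dict with "pixels" (480x640x3 uint8, red, green, blue), "mtx" (3x3 intrinsics, pixels), "k1" (the pictures are not rectified: a ray, as slopes to the right and down, at radius r is drawn at 1 + k1 r^2 times it, then the intrinsics apply), "cam_to_world" (4x4, takes a point from camera to world coordinates). Camera axes: x right, y up, looking along -z (the intrinsics and any distortion apply to the point x, -y, -z); pixel columns grow to the right and rows downward; lengths in m; the calibration is good to about 2 mm. A picture is of the moment at which its call begins. There is no depth.
- env.hand_in(): hands the job in; it is judged then, once.
The state is a dict: "clock": time; "joint_pos": joint angles; "qvel": joint speeds; "tau": joint torques, N m; "tcp_pos": TCP position; "orientation": TCP orientation; "wrist_force": force on the tool from outside, world axes, zero at the start; "ft_torque": the same for the moment, N m; "finger_gap": finger opening in m; "grip_force": force on a finger pad.
Only numpy, scipy, OpenCV 4.12 (cv2) and the standard library are available. Lean on these libraries where they do the work, as an engineer would, in place of code of your own. Each camera call takes 0.05 s, during which the arm holds its last target. There are 200 camera calls.

### The job

Lift the used cartridge out of the tea brewer's pocket and stand it upright in the shallow steel tray. Set the fresh cartridge, plug down, in the pocket and swing the clamp arm fully down onto it, so that the cartridge is pressed home with its shoulder on the rim and the clamp stays shut. Leave the things standing round about where they are.

Things in the scene. Friction and masses are not known exactly. Their poses are not given: they have to be found in the camera images.
- pocket (a point): Centre of the mouth of the brewer's round pocket, on the flat rim of a 78 x 78 mm steel block, 60 mm above the worktop (z = 0). x points to the brewer's back (hinge side), y along the hinge, z up. Bore 45 mm dia, 3 mm chamfer. Its floor is a sprung disc 18 mm below the rim that bears a cartridge's weight and yields up to 10 mm, pushing back with up to 4.4 N
- brewer: Tea brewer, fixed to the worktop; origin under the pocket's centre at z = 0, axes as the pocket's, yaw varies about 1.3 (hinge on the left seen from the robot). Grey base x -60..115, y +-60, 20 mm high; body at x 51..113, y +-54, up to 97 mm high; hinge ears at x 53..77, y +-36, up to 123 mm high, and the open clamp above them: so grip a cartridge here with the fingers to either side in y
- clamp_hinge (a point): Point on the clamp's hinge axis (along the pocket's y), 65 mm behind the pocket's centre in its x and 112 mm above the worktop
- clamp_handle (a point): Middle of the clamp arm's T handle: a black round bar 16 mm dia, 100 mm long, parallel to the hinge and 135 mm from it, at the free end of a steel arm 30 mm wide and 10 mm thick, whose centre line passes 4 mm above the hinge axis when shut. A rubber foot under the arm, 65 mm from the hinge, presses the cartridge's top
- clamp (a joint): Clamp angle, rad: 0 shut (arm level over the pocket, handle towards the pocket's -x), 1.57 upright, 1.95 the stop. Stiff hinge (0.4 N m friction) that stays where left, also when shut on a cartridge; starts open, leaning back a little. Push the arm over from behind, then down: about 4 N at the handle, up to 7 N at the end against the sprung floor
- used_cartridge_center (a point): Used cartridge, starting in the pocket on the sprung floor; point half-way up (33 mm above its base). Round, 66 mm high, 60 g: below a grey plug 40 mm dia and 26 mm high with a tapered foot, above it a white head 54 mm dia and 40 mm high to grip; foil top pierced by six small dark holes. z axis up
- fresh_cartridge_center (a point): Fresh cartridge, standing plug down on the worktop to the right of the brewer; point half-way up (33 mm above its base). Same shape as the used one, foil top unpierced. z axis up. When home in the pocket this point is 7 mm above the rim; when merely set in, 15 mm above
- tray_floor (a point): Centre of the inner floor of the shallow square steel tray, fixed, 110 x 110 x 12 mm, walls 3 mm, floor 3 mm above the worktop; also to the right of the brewer; its place and the fresh cartridge's may be exchanged
- jar: bystander: small round jar, 54 dia x 50, origin under its centre
- jigger: bystander: steel double jigger (hourglass cup), 44 dia x 80, origin under its centre
- lids: bystander: low stack of clear cup lids, 95 dia x 20, origin under its centre
- tin: bystander: tin can, 57 dia x 72, origin under its centre
- timer: bystander: flat kitchen timer, 62x62x14, origin under its centre
- spoon: bystander: brown tasting spoon lying flat, 183x42x12, long along its x, origin under its centre

How it is judged:
At the end, for the whole second after the job is handed in: The fresh cartridge stands plug down in the pocket, pressed to within 3 mm of its home depth, within 5 mm of the pocket's centre and 5 degrees of upright; the clamp is shut to within 0.08 rad; the used cartridge stands upright (within 6 degrees) on the tray's floor (horizontal distance between fresh_cartridge_center and pocket below 0.005 m and z of fresh_cartridge_center in the frame of pocket below 0.01 m and angle between fresh_cartridge_center's own z axis and vertical below 0.09 rad and value of joint clamp below 0.08 rad and horizontal distance between used_cartridge_center and tray_floor below 0.048 m and z of used_cartridge_center in the frame of tray_floor below 0.037 m and angle between used_cartridge_center's own z axis and vertical below 0.1 rad); the robot touches nothing.
It fails at once if a bystander (jar, jigger, lids, tin, timer, spoon) is moved by more than 40 mm (distance of any of jar, jigger, lids, tin, timer, spoon from where it was at the start of the episode above 0.04 m).
It also fails if it takes over 67 s, if anything falls off the work surface, if the arm or the gripper's body presses on something with over 40 N, if the wrist force passes 120 N, or if a joint passes its speed limit or range.

## Working session

There is one attempt and no reset: what is moved stays moved. The work goes in short steps, Python scripts to look and compute and a tool call to move; the robot and the scene stay as the last step left them, time stands still between calls to the robot, and variables do not carry over. Pictures are saved under pics/ and viewed, at most 10 in all, crops included, and the job is handed in when it is done.

Besides the shell and the picture viewer there is one more tool, called after "Emit:" by a JSON object that holds its "name" and its "arguments", one argument or row to a line. jog_arm: Moves the arm, as the interface text tells. Its arguments: {"type":"object","properties":{"rows":{"type":"array","items":{"type":"array","items":{"type":"number"}}},"jaw":{"type":"number"},"force":{"type":"number"}},"required":["rows"]}

```bash
mkdir -p pics
cat > h.py <<'E'
import numpy as np, cv2
from workcell import env
def cam(n,save=None):
    c=env.read_camera(n)
    if save: cv2.imwrite('pics/'+save,c['pixels'][:,:,::-1])
    return c
def ray(c,u,v):
    K=c['mtx'];k=c['k1']
    d=np.array([(u-K[0,2])/K[0,0],(v-K[1,2])/K[1,1]]);s=d.copy()
    for _ in range(20): s=d/(1+k*(s@s))
    T=c['cam_to_world'];return T[:3,3],T[:3,:3]@np.array([s[0],-s[1],-1])
def onz(c,u,v,z):
    o,d=ray(c,u,v);return o+d*(z-o[2])/d[2]
def proj(c,p):
    T=c['cam_to_world'];q=T[:3,:3].T@(np.array(p)-T[:3,3]);s=np.array([q[0],-q[1]])/-q[2]
    s=s*(1+c['k1']*(s@s));return c['mtx'][:2,:2]@s+c['mtx'][:2,2]
def tri(c1,p1,c2,p2):
    A=np.zeros((3,3));b=np.zeros(3)
    for c,p in((c1,p1),(c2,p2)):
        o,d=ray(c,*p);d/=np.linalg.norm(d);M=np.eye(3)-np.outer(d,d);A+=M;b+=M@o
    return np.linalg.solve(A,b)
E
python3 - <<'E'
from h import *
np.set_printoptions(precision=3,suppress=True)
for n in('scene','side','wrist'):
    c=cam(n,n+'0.png');print(n,c['cam_to_world'][:3,3],-c['cam_to_world'][:3,2],c['mtx'][0,0],c['k1'])
print(env.get_state())
E
```

```text
scene [0.048 0.948 1.045] [ 0.352 -0.565 -0.746] 509.99437930657086 -0.1297539691809192
side [ 0.196 -1.233  0.742] [ 0.206  0.896 -0.394] 592.2893848187307 0.04471943497503862
wrist [ 0.328 -0.48   0.375] [-0.288 -0.139 -0.947] 369.87188962418975 -0.03367650254460059
{'clock': 0.15, 'joint_pos': array([-1.254,  0.314,  0.045,  1.304, -0.   ,  1.431]), 'qvel': array([ 0.   ,  0.   ,  0.004, -0.001, -0.   ,  0.   ]), 'tau': array([  0.002, -48.107,  29.882,   0.014,  -0.   ,   0.   ]), 'tcp_pos': array([ 0.254, -0.516,  0.231]), 'orientation': array([-0.001,  0.974,  0.226, -0.   ]), 'wrist_force': array([-0.097,  0.493, -0.521]), 'ft_torque': array([-0.033, -0.027,  0.028]), 'grip_force': 0.0, 'finger_gap': 0.0854088920758427}
```

View pics/scene0.png

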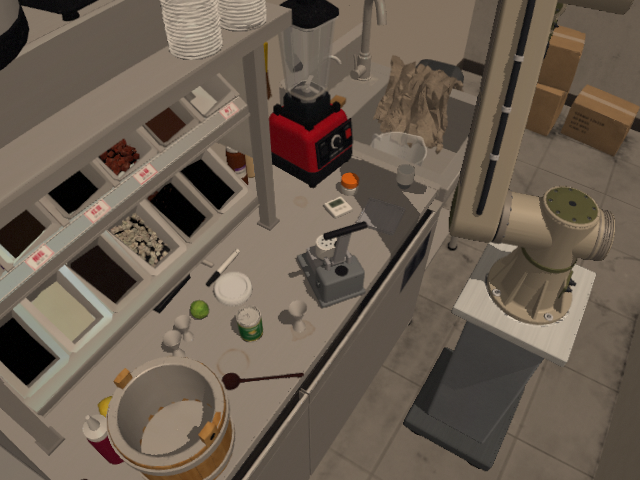

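View pics/side0.png

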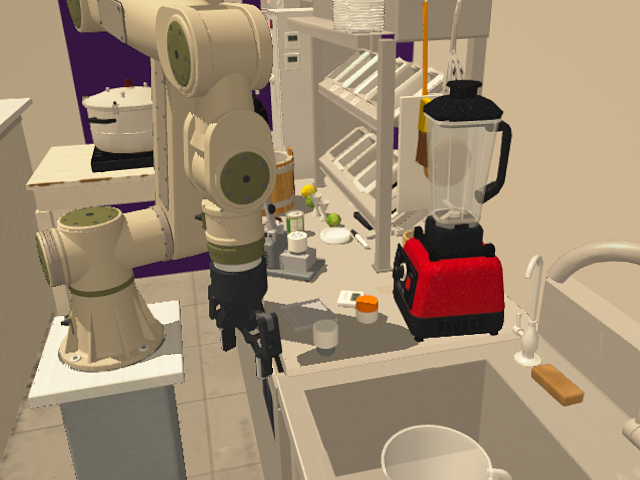

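The scene view shows the brewer at about (333,275) with the used cartridge's top at (326,243). The clamp handle is at (346,230), the tray at (383,212), the fresh cartridge at (405,175), the timer at (337,206) and the jar at (349,183). The side view shows the fresh cartridge at (325,335), the used one at (297,242) and the jar at (367,308).

Run:
```python
from h import *
a=cv2.imread('pics/scene0.png')[150:320,270:440];b=cv2.imread('pics/side0.png')[190:360,230:400]
cv2.imwrite('pics/crop1.png',np.hstack([cv2.resize(a,(400,400),interpolation=cv2.INTER_CUBIC),cv2.resize(b,(400,400),interpolation=cv2.INTER_CUBIC)]))
c=cam('scene');s=cam('side')
print(onz(c,326,243,.10),onz(c,405,168,.066),onz(c,383,212,.01))
print(onz(s,297,235,.10),onz(s,325,323,.066),onz(s,305,312,.01))
print(tri(c,(346,230),s,(270,208)))
```

```text
[0.48065738 0.23138509 0.1       ] [ 0.45886019 -0.17562978  0.066     ] [ 0.44837034 -0.02750029  0.01      ]
[0.48398822 0.2491274  0.1       ] [ 0.45713239 -0.1639175   0.066     ] [ 0.44477558 -0.01346243  0.01      ]
[0.41671518 0.24352911 0.19157209]
```

View pics/crop1.png

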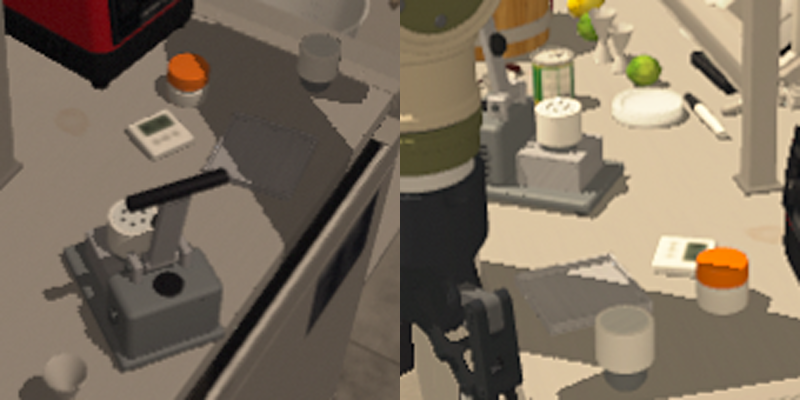

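The crops show the used cartridge's top at scene (327,243) and side (297,235), and the fresh one's top at scene (406,168) and side (326,326). The tray centre is at scene (380,215) and side (309,313). The handle bar in the scene view runs from (325,234) to (366,226).

Run:
```python
from h import *
np.set_printoptions(precision=3,suppress=True)
c=cam('scene');s=cam('side')
for n,a,b in(('used',(327.4,242.6),(297.1,235.5)),('fresh',(406,167.8),(325.8,326.5)),('tray',(380.5,215),(308.6,312.8))): print(n,tri(c,a,s,b))
h=[onz(c,325.5,234,.245),onz(c,366,226,.245)];d=h[0]-h[1];print(h,np.linalg.norm(d),np.arctan2(d[1],d[0])-np.pi/2)
# wrist camera rel. to tcp
```

```text
used [0.479 0.232 0.105]
fresh [ 0.456 -0.178  0.066]
tray [ 0.452 -0.016  0.007]
[array([0.429, 0.32 , 0.245]), array([0.368, 0.252, 0.245])] 0.09113657829147179 -0.7291357607123248
```

Emit:
{"name": "jog_arm", "arguments": {
  "rows": [
    [0,1,0.3,0,0,1],
    [0.2,2,0.5,0,0,2],
    [0.5,3,0.5,0,0,3],
    [1,4,0.5,0,0,4],
    [1.5,5,0.5,0,0,5],
    [2,6,0.5,0,0,6],
    [2.5,7,0.5,0,0,7],
    [2.8,8,0.5,0,0,8],
    [3,9,0.5,0,0,9],
    [3.2,10,0.5,0,0,10],
    [3.4,11,0.5,0,0,11],
    [3.5,12,0.5,0,0,12]
  ]
}}

```text
clock: 1.35
tcp_pos: [0.393, -0.0422, 0.2516]
orientation: [0.001, 0.653, 0.757, 0.0]
wrist_force: [1.4, -0.6, 0.6]
finger_gap: 0.0856
grip_force: 0.0
```

Emit:
{"name": "jog_arm", "arguments": {
  "rows": [
    [0.2,0.7,0,0,0,1.17],
    [0.4,1.4,0,0,0,2.33],
    [0.6,2.1,0,0,0,3.5],
    [0.8,2.8,0,0,0,4.67],
    [1,3.5,0,0,0,5.83],
    [1.2,4.2,0,0,0,7],
    [1.4,4.9,0,0,0,8.17],
    [1.6,5.6,0,0,0,9.33],
    [1.8,6.2,0,0,0,10.5],
    [2,6.6,0,0,0,11.67],
    [2.1,6.8,0,0,0,12.83],
    [2.15,6.85,0,0,0,14]
  ]
}}

```text
clock: 2.35
tcp_pos: [0.4791, 0.2317, 0.251]
orientation: [0.0, -0.023, 1.0, 0.0]
wrist_force: [0.3, 0.1, -0.0]
finger_gap: 0.0852
grip_force: 0.0
```

Emit:
{"name": "jog_arm", "arguments": {
  "rows": [
    [0,0,0,0,0,1.17],
    [0,0,0,0,0,2.33],
    [0,0,0,0,0,3.5],
    [0,0,0,0,0,4.67],
    [0,0,0,0,0,5.83],
    [0,0,0,0,0,7],
    [0,0,0,0,0,8.17],
    [0,0,0,0,0,9.33],
    [0,0,0,0,0,10.5],
    [0,0,0,0,0,11.67],
    [0,0,0,0,0,12.83],
    [0,0,0,0,0,14]
  ]
}}

```text
clock: 3.35
tcp_pos: [0.4786, 0.2299, 0.2514]
orientation: [-0.0, -0.685, 0.728, 0.0]
wrist_force: [-0.3, -0.2, 0.4]
finger_gap: 0.0855
grip_force: 0.0
```

Emit:
{"name": "jog_arm", "arguments": {
  "rows": [
    [0,0,0,0,0,1.17],
    [0,0,0,0,0,2.33],
    [0,0,0,0,0,3.5],
    [0,0,0,0,0,4.67],
    [0,0,0,0,0,5.83],
    [0,0,0,0,0,7],
    [0,0,0,0,0,8.17],
    [0,0,0,0,0,8.7],
    [0,0,0,0,0,8.7],
    [0,0,0,0,0,8.7]
  ]
}}

```text
clock: 4.18
tcp_pos: [0.4786, 0.2299, 0.2513]
orientation: [0.0, 0.934, -0.356, -0.0]
wrist_force: [0.4, 0.1, -0.6]
finger_gap: 0.0854
grip_force: 0.0
```

Run:
```python
from h import *
cam('wrist','w1.png')
```

```text
(no output)
```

View pics/w1.png

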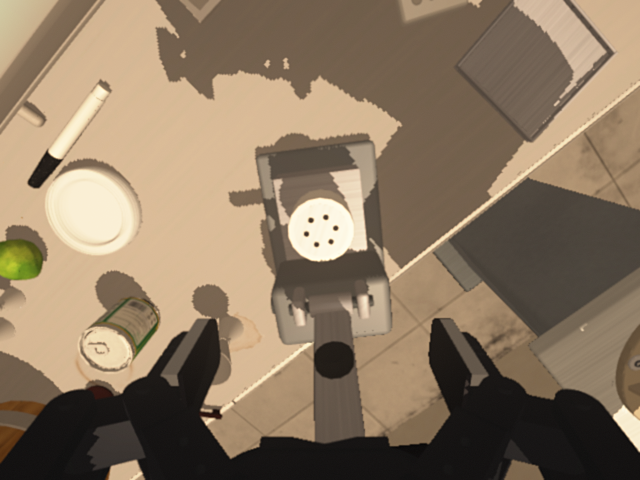

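The wrist view shows the used cartridge's top at (321,229), and the brewer base's front corners at about (257,153) and (375,141). The clamp arm leans back at (335,380). Three tray corners are at (458,67), (531,140) and (612,52).

Run:
```python
from h import *
np.set_printoptions(precision=4,suppress=True)
c=cam('wrist');g=cv2.cvtColor(c['pixels'],cv2.COLOR_RGB2GRAY)
m=(g>190).astype(np.uint8);m[:, :285]=0;m[:,358:]=0;m[:190]=0;m[268:]=0
k,_=cv2.findContours(m,cv2.RETR_EXTERNAL,cv2.CHAIN_APPROX_NONE);k=max(k,key=cv2.contourArea)
p=np.array([onz(c,*q[0],.108) for q in cv2.convexHull(k)]);ctr,r=cv2.minEnclosingCircle(p[:,:2].astype(np.float32));print('used',ctr,r,cv2.boundingRect(k))
a,b=onz(c,257,154,.02),onz(c,375,141,.02);d=b-a;print(a,b,np.linalg.norm(d))
y=d/np.linalg.norm(d);print('y angle',np.degrees(np.arctan2(y[1],y[0])))
yaw=np.arctan2(y[1],y[0])-np.pi/2;print('yaw',yaw,yaw+np.pi)
x=np.array([np.cos(yaw),np.sin(yaw)]);print('mid edge to used along x',(np.array(ctr)-((a+b)/2)[:2])@x,(np.array(ctr)-((a+b)/2)[:2])@y[:2])
t=[onz(c,458,67,.012),onz(c,531,140,.012),onz(c,612,52,.012)];print(t,(t[0]+t[2])/2,np.linalg.norm(t[0]-t[1]),np.linalg.norm(t[1]-t[2]))
print(env.get_state()['joint_pos'])
```

```text
used (0.4811253845691681, 0.22424572706222534) 0.035205062478780746 (285, 190, 73, 71)
[0.5627 0.2448 0.02  ] [0.4945 0.1496 0.02  ] 0.11709002237218018
y angle -125.6153097402757
yaw -3.7631970726752106 -0.6216044190854175
mid edge to used along x 0.05435542866824182 0.005681405239726497
[array([0.494 , 0.0465, 0.012 ]), array([0.39  , 0.0298, 0.012 ]), array([ 0.4077, -0.0743,  0.012 ])] [ 0.4509 -0.0139  0.012 ] 0.10536481753152671 0.10554791462660765
[ 0.2966  0.2225 -0.0262  1.3222 -0.     -2.117 ]
```

Run:
```python
from h import *
np.set_printoptions(precision=4,suppress=True)
c=cam('wrist')
print(onz(c,321,229.5,.108),onz(c,288,229.5,.108),onz(c,354,229.5,.108),onz(c,321,197.5,.108),onz(c,321,262,.108))
```

```text
[0.4809 0.2319 0.108 ] [0.4987 0.2518 0.108 ] [0.4632 0.212  0.108 ] [0.5004 0.2145 0.108 ] [0.46   0.2507 0.108 ]
```

Emit:
{"name": "jog_arm", "arguments": {
  "rows": [
    [0.05,0.05,-0.5,0,0,0.3],
    [0.05,0.05,-1,0,0,0.5],
    [0.05,0.05,-1.5,0,0,0.5],
    [0.05,0.05,-2,0,0,0.5],
    [0.05,0.05,-2.5,0,0,0.5],
    [0.05,0.05,-3,0,0,0.5],
    [0.05,0.05,-3.4,0,0,0.5],
    [0.05,0.05,-3.8,0,0,0.5],
    [0.05,0.05,-4.1,0,0,0.5],
    [0.05,0.05,-4.3,0,0,0.5],
    [0.05,0.05,-4.45,0,0,0.5],
    [0.05,0.05,-4.5,0,0,0.5]
  ]
}}

```text
clock: 5.33
tcp_pos: [0.4803, 0.2318, 0.0706]
orientation: [0.0, 0.944, -0.331, -0.0]
wrist_force: [0.1, -0.9, 0.2]
finger_gap: 0.0855
grip_force: 0.0
```

Emit:
{"name": "jog_arm", "arguments": {
  "rows": [
    [0,0,0,0,0,0],
    [0,0,0,0,0,0],
    [0,0,0,0,0,0],
    [0,0,0,0,0,0],
    [0,0,0,0,0,0],
    [0,0,0,0,0,0],
    [0,0,0,0,0,0],
    [0,0,0,0,0,0]
  ],
  "jaw": 1,
  "force": 30
}}

```text
clock: 6.0
tcp_pos: [0.4812, 0.2321, 0.0717]
orientation: [-0.0, 0.944, -0.331, 0.0]
wrist_force: [0.0, -0.4, 1.6]
finger_gap: 0.0533
grip_force: 31.2
```

Emit:
{"name": "jog_arm", "arguments": {
  "rows": [
    [0,0,0.3,0,0,0],
    [0,0,0.8,0,0,0],
    [0,0,1.4,0,0,0],
    [0,0,1.8,0,0,0],
    [0,-0.4,2,0,0,0],
    [-0.1,-1,2,0,0,0],
    [-0.2,-1.8,2,0,0,0],
    [-0.3,-2.6,2,0,0,0],
    [-0.4,-3.4,2,0,0,0],
    [-0.5,-4.2,1.8,0,0,0],
    [-0.6,-5,1.5,0,0,0],
    [-0.75,-5.6,1.2,0,0,0]
  ]
}}

```text
clock: 7.0
tcp_pos: [0.4506, 0.0058, 0.1191]
orientation: [0.0, 0.944, -0.331, 0.001]
wrist_force: [-0.1, -0.5, -1.2]
finger_gap: 0.053
grip_force: 31.7
```

Emit:
{"name": "jog_arm", "arguments": {
  "rows": [
    [0,-0.4,-0.4,0,0,0],
    [0,-0.55,-0.9,0,0,0],
    [0,-0.55,-1.4,0,0,0],
    [0,-0.55,-1.7,0,0,0],
    [0,-0.55,-1.9,0,0,0],
    [0,-0.55,-2,0,0,0],
    [0,-0.55,-2,0,0,0]
  ]
}}

```text
clock: 7.58
tcp_pos: [0.45, -0.0139, 0.0386]
orientation: [0.0, 0.944, -0.331, -0.001]
wrist_force: [-0.3, 0.7, -0.5]
finger_gap: 0.053
grip_force: 31.7
```

Run:
```python
from h import *
np.set_printoptions(precision=4,suppress=True)
c=cam('wrist','w2.png');s=cam('side')
print(env.get_state()['tcp_pos'],env.get_state()['joint_pos'])
cs=cam('scene');print('jar',onz(cs,349,180,.05))
```

```text
[ 0.4511 -0.014   0.0398] [-0.2092  0.2342 -0.5721  0.764  -0.0001 -2.677 ]
jar [ 0.5792 -0.0524  0.05  ]
```

View pics/w2.png

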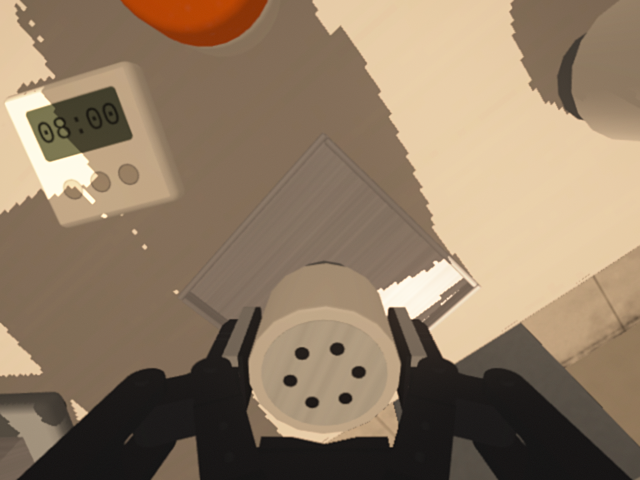

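The wrist view shows the cartridge held over the tray's middle, with tray corners at (323,137), (178,292) and (477,287). The fresh cartridge is at the upper right, and the timer and jar are clear of the gripper.

Emit:
{"name": "jog_arm", "arguments": {
  "rows": [
    [0,0,-0.08,0,0,0],
    [0,0,-0.14,0,0,0],
    [0,0,-0.16,0,0,0],
    [0,0,-0.17,0,0,0],
    [0,0,-0.17,0,0,0]
  ]
}}

```text
clock: 8.15
tcp_pos: [0.4513, -0.0142, 0.0335]
orientation: [-0.0, 0.944, -0.331, 0.001]
wrist_force: [-2.1, 1.1, 8.3]
finger_gap: 0.0533
grip_force: 32.4
```

Emit:
{"name": "jog_arm", "arguments": {
  "rows": [
    [0,0,0.02,0,0,0],
    [0,0,0.02,0,0,0],
    [0,0,0.02,0,0,0],
    [0,0,0.02,0,0,0],
    [0,0,0.3,0,0,0],
    [0,0,0.8,0,0,0],
    [0,0,1.4,0,0,0],
    [0,0,2,0,0,0],
    [0,0,2.5,0,0,0],
    [0,-0.3,3,0,0,-1],
    [0,-1,3,0,0,-2],
    [0,-1.6,3,0,0,-3]
  ],
  "jaw": -1
}}

```text
clock: 9.15
tcp_pos: [0.4518, -0.0789, 0.1541]
orientation: [-0.0, 0.88, -0.476, 0.002]
wrist_force: [1.7, -0.9, 0.3]
finger_gap: 0.0856
grip_force: 0.0
```

Emit:
{"name": "jog_arm", "arguments": {
  "rows": [
    [0,-0.6,0,0,0,-0.7],
    [0,-1.2,0,0,0,-1.4],
    [0,-1.8,0,0,0,-2],
    [0.05,-2,0,0,0,-2],
    [0.05,-2,0,0,0,-2],
    [0.05,-2,0,0,0,-2]
  ]
}}

```text
clock: 9.65
tcp_pos: [0.4524, -0.1578, 0.1522]
orientation: [-0.0, 0.826, -0.564, -0.001]
wrist_force: [-0.1, 0.1, 0.4]
finger_gap: 0.0855
grip_force: 0.0
```

Run:
```python
from h import *
cam('wrist','w3.png');print(env.get_state()['joint_pos'])
```

```text
[-5.02584791e-01  1.70736609e-01 -3.38895643e-01  1.06248318e+00
  4.16274985e-04 -2.44762105e+00]
```

View pics/w3.png

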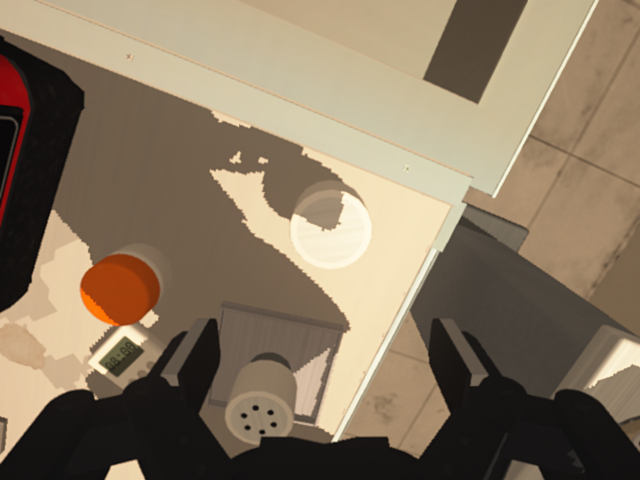

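The used cartridge stands in the tray at (260,405). The fresh cartridge's top circle spans about x 290–371 and y 190–269, with its centre at (330.5,229).

Run:
```python
from h import *
np.set_printoptions(precision=4,suppress=True)
c=cam('wrist')
for q in((330.5,229),(290,229),(371,229),(330.5,190),(330.5,269)): print(onz(c,*q,.066))
print(env.get_state()['tcp_pos'])
```

```text
[ 0.4551 -0.1741  0.066 ]
[ 0.4796 -0.1645  0.066 ]
[ 0.4307 -0.1837  0.066 ]
[ 0.4646 -0.1977  0.066 ]
[ 0.4448 -0.1481  0.066 ]
[ 0.4523 -0.1569  0.1523]
```

Emit:
{"name": "jog_arm", "arguments": {
  "rows": [
    [0.04,-0.25,0,0,0,0],
    [0.07,-0.45,-0.3,0,0,0],
    [0.07,-0.45,-0.7,0,0,0],
    [0.07,-0.45,-1.2,0,0,0],
    [0.07,-0.45,-1.7,0,0,0],
    [0.07,-0.45,-2.2,0,0,0],
    [0.07,-0.45,-2.6,0,0,0],
    [0.07,-0.45,-2.9,0,0,0],
    [0.07,-0.45,-3.05,0,0,0],
    [0.07,-0.45,-3.05,0,0,0]
  ]
}}

```text
clock: 10.58
tcp_pos: [0.4546, -0.1753, 0.0293]
orientation: [0.0, 0.826, -0.563, -0.001]
wrist_force: [-0.4, -0.2, 0.5]
finger_gap: 0.0853
grip_force: 0.0
```

Emit:
{"name": "jog_arm", "arguments": {
  "rows": [
    [0,0,0,0,0,0],
    [0,0,0,0,0,0],
    [0,0,0,0,0,0],
    [0,0,0,0,0,0],
    [0,0,0,0,0,0],
    [0,0,0,0,0,0],
    [0,0,0,0,0,0],
    [0,0,0,0,0,0]
  ],
  "jaw": 1
}}

```text
clock: 11.25
tcp_pos: [0.4563, -0.1765, 0.0317]
orientation: [-0.0, 0.826, -0.564, 0.001]
wrist_force: [-0.7, -0.1, 7.6]
finger_gap: 0.0527
grip_force: 31.6
```

Emit:
{"name": "jog_arm", "arguments": {
  "rows": [
    [0,0,0.3,0,0,0],
    [0,0,1,0,0,0],
    [0,0,1.8,0,0,0],
    [0,0.4,2.6,0,0,0],
    [0,1.1,3,0,0,0.5],
    [0,2,3,0,0,1.2],
    [0.1,2.9,3,0,0,2],
    [0.2,3.8,3,0,0,3],
    [0.3,4.7,3,0,0,4],
    [0.4,5.6,3,0,0,4.5],
    [0.5,6.5,3,0,0,5],
    [0.6,7.4,3,0,0,5]
  ]
}}

```text
clock: 12.25
tcp_pos: [0.4793, 0.1217, 0.1507]
orientation: [-0.0, 0.944, -0.33, 0.0]
wrist_force: [0.9, -1.1, -1.0]
finger_gap: 0.0528
grip_force: 31.9
```

Emit:
{"name": "jog_arm", "arguments": {
  "rows": [
    [0,0.7,0,0,0,0],
    [0,1.4,0,0,0,0],
    [0,2,0,0,0,0],
    [0,2.5,0,0,0,0],
    [0,2.75,0,0,0,0],
    [0,2.8,0,0,0,0],
    [0,2.8,0,0,0,0],
    [0,2.8,0,0,0,0]
  ]
}}

```text
clock: 12.92
tcp_pos: [0.4794, 0.231, 0.1504]
orientation: [0.0, 0.944, -0.331, -0.0]
wrist_force: [-0.1, 0.4, -1.5]
finger_gap: 0.0528
grip_force: 31.9
```

Run:
```python
from h import *
np.set_printoptions(precision=4,suppress=True)
s=env.get_state();print(s['tcp_pos'],s['wrist_force'])
cam('wrist','w4.png')
```

```text
[0.4794 0.231  0.1504] [-0.0979  0.4352 -1.548 ]
```

View pics/w4.png

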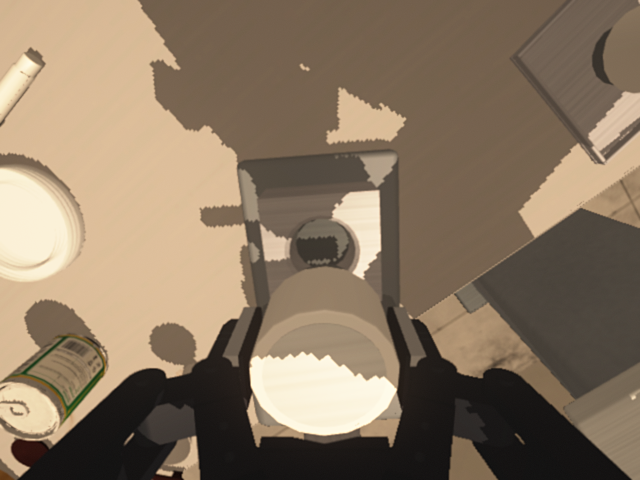

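The pocket mouth lies at about columns 290–358 with its centre near (324,250). The held cartridge's top face is centred near (324,378), so it's in line laterally.

Run:
```python
from h import *
np.set_printoptions(precision=4,suppress=True)
c=cam('wrist')
for q,z in(((324,250),.06),((290,250),.06),((358,250),.06),((324,217),.06),((324,378),.1847),((250,378),.1847),((400,378),.1847),((324,435),.1847)): print(q,onz(c,*q,z))
```

```text
(324, 250) [0.4808 0.2304 0.06  ]
(290, 250) [0.495  0.2482 0.06  ]
(358, 250) [0.4665 0.2125 0.06  ]
(324, 217) [0.4986 0.2161 0.06  ]
(324, 378) [0.4767 0.2336 0.1847]
(250, 378) [0.4933 0.2544 0.1847]
(400, 378) [0.4596 0.2123 0.1847]
(324, 435) [0.456  0.2502 0.1847]
```

Emit:
{"name": "jog_arm", "arguments": {
  "rows": [
    [0.08,-0.075,-0.2,0,0,0],
    [0.08,-0.075,-0.5,0,0,0],
    [0.08,-0.075,-0.8,0,0,0],
    [0.08,-0.075,-1,0,0,0],
    [0.08,-0.075,-1.15,0,0,0],
    [0.08,-0.075,-1.3,0,0,0],
    [0.08,-0.075,-1.45,0,0,0],
    [0.08,-0.075,-1.55,0,0,0],
    [0.08,-0.075,-1.6,0,0,0],
    [0.08,-0.075,-1.6,0,0,0]
  ]
}}

```text
clock: 13.85
tcp_pos: [0.4825, 0.2289, 0.0861]
orientation: [0.0, 0.944, -0.331, -0.0]
wrist_force: [-0.5, 0.1, -0.4]
finger_gap: 0.0525
grip_force: 31.9
```

Emit:
{"name": "jog_arm", "arguments": {
  "rows": [
    [0,0,-0.1,0,0,0],
    [0,0,-0.2,0,0,0],
    [0,0,-0.3,0,0,0],
    [0,0,-0.34,0,0,0],
    [0,0,-0.34,0,0,0]
  ]
}}

```text
clock: 14.27
tcp_pos: [0.4827, 0.229, 0.0727]
orientation: [-0.0, 0.944, -0.331, -0.0]
wrist_force: [-0.2, -0.6, 1.8]
finger_gap: 0.0529
grip_force: 32.1
```

Emit:
{"name": "jog_arm", "arguments": {
  "rows": [
    [0,0,0,0,0,0],
    [0,0,0,0,0,0],
    [0,0,0,0,0,0],
    [0,0,0.1,0,0,0],
    [0,0,0.5,0,0,0],
    [0,0,1.1,0,0,0],
    [0,0,1.8,0,0,0],
    [0,0,2.6,0,0,0],
    [0,0,3.4,0,0,0],
    [0,0,4.2,0,0,0],
    [0,0,5,0,0,0],
    [0,0,5.7,0,0,0]
  ],
  "jaw": -1
}}

```text
clock: 15.27
tcp_pos: [0.4825, 0.2289, 0.3037]
orientation: [-0.0, 0.944, -0.331, 0.001]
wrist_force: [0.8, 0.1, 0.5]
finger_gap: 0.0853
grip_force: 0.0
```

Emit:
{"name": "jog_arm", "arguments": {
  "rows": [
    [0.4,-0.3,0,0,0,0],
    [0.8,-0.6,0,0,0,0],
    [1.2,-0.9,0,0,0,0],
    [1.2,-0.9,0,0,0,0],
    [1.2,-0.9,0,0,0,0]
  ],
  "jaw": 1
}}

```text
clock: 15.68
tcp_pos: [0.531, 0.1924, 0.3008]
orientation: [0.0, 0.943, -0.331, -0.0]
wrist_force: [0.4, -0.3, -0.6]
finger_gap: 0.0256
grip_force: 0.0
```

Run:
```python
from h import *
cam('wrist','w5.png')
```

```text
(no output)
```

View pics/w5.png

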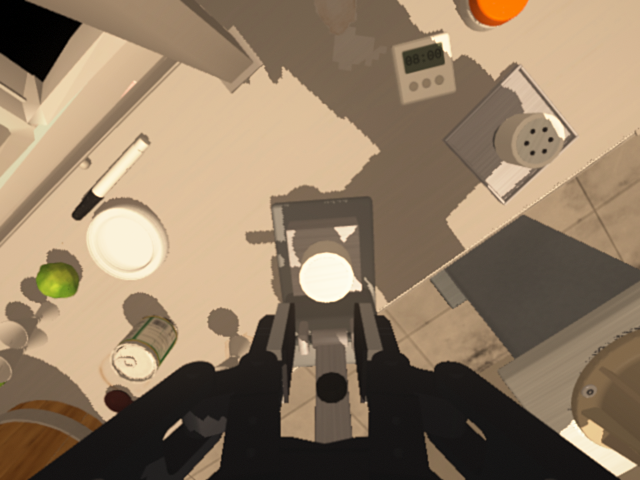

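The fresh cartridge stands in the pocket with its top at (327,276). The base's front edge runs level from (271,198) to (372,197), so the tool is square to the brewer. The used cartridge still stands in the tray at (530,140).

Run:
```python
from h import *
np.set_printoptions(precision=4,suppress=True)
c=cam('wrist')
a,b=onz(c,271,198,.02),onz(c,373,197.5,.02);y=(b-a)[:2];L=np.linalg.norm(y);y/=L
x=np.array([-y[1],y[0]]);x*=np.sign(x@[-1,1]);m=(a+b)[:2]/2
print('L',L,'yaw',np.degrees(np.arctan2(x[1],x[0])),'pocket',m+.06*x,'fresh top',onz(c,327,276,.108))
p=np.array([.4807,.2302]);t=env.get_state()['tcp_pos'];ex=np.array([np.cos(np.radians(141.4)),np.sin(np.radians(141.4))]);
prev=t
for xb,z in((190,.301),(150,.29),(150,.225),(88,.227),(43,.2225),(11.5,.208),(-14,.184),(-31,.155),(-39,.121)):
    q=np.r_[p+ex*xb/1000,z];print(xb,q,(q-prev)/.04);prev=q
```

```text
L 0.11862947899368921 yaw 141.6394441924419 pocket [0.4843 0.2329] fresh top [0.4805 0.2295 0.108 ]
190 [0.3322 0.3487 0.301 ] [-4.9463  3.8917  0.0014]
150 [0.3635 0.3238 0.29  ] [ 0.7815 -0.6239 -0.275 ]
150 [0.3635 0.3238 0.225 ] [ 0.     0.    -1.625]
88 [0.4119 0.2851 0.227 ] [ 1.2114 -0.967   0.05  ]
43 [0.4471 0.257  0.2225] [ 0.8792 -0.7019 -0.1125]
11.5 [0.4717 0.2374 0.208 ] [ 0.6154 -0.4913 -0.3625]
-14 [0.4916 0.2215 0.184 ] [ 0.4982 -0.3977 -0.6   ]
-31 [0.5049 0.2109 0.155 ] [ 0.3321 -0.2651 -0.725 ]
-39 [0.5112 0.2059 0.121 ] [ 0.1563 -0.1248 -0.85  ]
```

Emit:
{"name": "jog_arm", "arguments": {
  "rows": [
    [-0.4,0.3,0,0,0,0],
    [-1,0.8,0,0,0,0],
    [-1.7,1.35,0,0,0,0],
    [-2.4,1.9,0,0,0,0],
    [-3.1,2.45,0,0,0,0],
    [-3.7,2.9,0,0,0,0],
    [-4.1,3.2,0,0,0,0],
    [-4.2,3.3,0,0,0,0],
    [-4.2,3.3,-0.4,0,0,0],
    [-4.2,3.3,-0.9,0,0,0],
    [-4.2,3.3,-1.4,0,0,0],
    [-4.2,3.3,-1.8,0,0,0]
  ]
}}

```text
clock: 16.78
tcp_pos: [0.3621, 0.3248, 0.2278]
orientation: [0.0, 0.944, -0.33, -0.0]
wrist_force: [0.2, -0.5, 0.5]
finger_gap: 0.0001
grip_force: 0.0
```

Emit:
{"name": "jog_arm", "arguments": {
  "rows": [
    [0,0,-0.1,0,0,0],
    [0.2,-0.16,-0.1,0,0,0],
    [0.4,-0.32,-0.1,0,0,0],
    [0.6,-0.48,-0.1,0,0,0],
    [0.8,-0.64,-0.05,0,0,0],
    [1,-0.8,-0.05,0,0,0],
    [1.2,-0.96,-0.05,0,0,0],
    [1.2,-0.96,-0.05,0,0,0]
  ]
}}

```text
clock: 17.45
tcp_pos: [0.4128, 0.2852, 0.2274]
orientation: [-0.0, 0.943, -0.332, 0.001]
wrist_force: [0.2, -1.0, -0.6]
finger_gap: 0.0001
grip_force: 0.0
```

Emit:
{"name": "jog_arm", "arguments": {
  "rows": [
    [0.2,-0.16,0,0,0,0],
    [0.4,-0.32,0,0,0,0],
    [0.6,-0.48,-0.05,0,0,0],
    [0.85,-0.68,-0.1,0,0,0]
  ]
}}

```text
clock: 17.78
tcp_pos: [0.4453, 0.2591, 0.2229]
orientation: [-0.0, 0.944, -0.33, -0.0]
wrist_force: [-1.6, 3.7, -0.4]
finger_gap: 0.0001
grip_force: 1.6
```

Run:
```python
from h import *
w=cam('wrist')['pixels'][:,:,::-1];s=cam('scene')['pixels'][180:320,250:410,::-1]
cv2.imwrite('pics/m6.png',np.hstack([cv2.resize(w,(400,300)),cv2.resize(s,(343,300),interpolation=cv2.INTER_CUBIC)]))
```

```text
(no output)
```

View pics/m6.png

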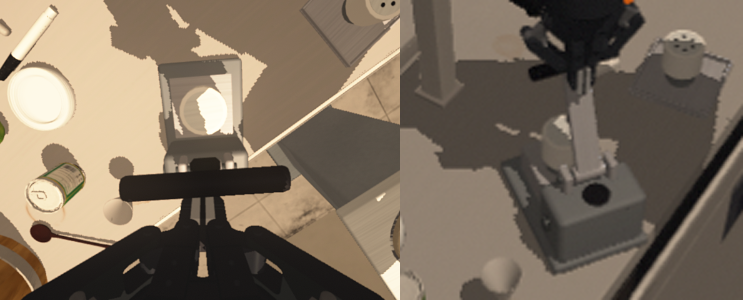

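The fingers are behind the handle. In the wrist half the bar is at (205,182), and the scene half shows the arm already over and leaning forward. The contact force is about 4 N, so I'll continue along the arc.

Emit:
{"name": "jog_arm", "arguments": {
  "rows": [
    [0.2,-0.16,-0.08,0,0,0],
    [0.4,-0.32,-0.2,0,0,0],
    [0.62,-0.5,-0.37,0,0,0],
    [0.8,-0.64,-0.55,0,0,0],
    [0.97,-0.77,-0.75,0,0,0],
    [1.12,-0.89,-0.97,0,0,0],
    [1.25,-1,-1.2,0,0,0],
    [1.36,-1.09,-1.45,0,0,0],
    [1.45,-1.16,-1.7,0,0,0],
    [1.45,-1.16,-1.7,0,0,0]
  ]
}}

```text
clock: 18.72
tcp_pos: [0.5019, 0.2116, 0.152]
orientation: [0.002, 0.944, -0.331, -0.001]
wrist_force: [0.3, -0.7, -0.0]
finger_gap: 0.0
grip_force: 0.0
```

Emit:
{"name": "jog_arm", "arguments": {
  "rows": [
    [0.06,-0.05,-0.15,0,0,0],
    [0.11,-0.09,-0.3,0,0,0],
    [0.15,-0.12,-0.45,0,0,0],
    [0.18,-0.14,-0.58,0,0,0],
    [0.2,-0.16,-0.68,0,0,0],
    [0.2,-0.16,-0.72,0,0,0]
  ]
}}

```text
clock: 19.22
tcp_pos: [0.5105, 0.2065, 0.1255]
orientation: [0.0, 0.944, -0.331, -0.0]
wrist_force: [-2.1, 0.8, 3.1]
finger_gap: 0.0001
grip_force: 1.6
```

Emit:
{"name": "jog_arm", "arguments": {
  "rows": [
    [0.01,0,-0.06,0,0,0],
    [0.01,0,-0.12,0,0,0],
    [0.01,0,-0.18,0,0,0],
    [0.01,0,-0.22,0,0,0],
    [0.01,0,-0.22,0,0,0]
  ]
}}

```text
clock: 19.63
tcp_pos: [0.5112, 0.2064, 0.1211]
orientation: [-0.0, 0.944, -0.331, 0.001]
wrist_force: [-10.5, -1.8, 26.1]
finger_gap: -0.0
grip_force: 13.0
```

Emit:
{"name": "jog_arm", "arguments": {
  "rows": [
    [0,0,0.2,0,0,0],
    [0,0,0.6,0,0,0],
    [0,0,1.2,0,0,0],
    [0,0,2,0,0,0],
    [0,0,2.8,0,0,0],
    [0,0,3.6,0,0,0],
    [0,0,3.8,0,0,0],
    [0,0,3.8,0,0,0]
  ]
}}

```text
clock: 20.3
tcp_pos: [0.5132, 0.2068, 0.2725]
orientation: [-0.002, 0.944, -0.331, 0.003]
wrist_force: [0.3, 0.0, -0.6]
finger_gap: -0.0002
grip_force: 0.0
```

Run:
```python
from h import *
np.set_printoptions(precision=4,suppress=True)
c0=cam('wrist');w=c0['pixels'][:,:,::-1];s=cam('side')['pixels'][200:350,240:400,::-1]
cv2.imwrite('pics/m7.png',np.hstack([cv2.resize(w,(440,330)),cv2.resize(s,(352,330),interpolation=cv2.INTER_CUBIC)]))
ex=np.array([np.cos(np.radians(141.4)),np.sin(np.radians(141.4))]);p=np.array([.4807,.2302])
for th in(0,.1,.2): # expected handle pixel in wrist (440 wide scale)
    x=.065-.135*np.cos(th)+.004*np.sin(th);z=.112+.135*np.sin(th)+.004*np.cos(th);print(th,proj(c0,np.r_[p+ex*x,z])*440/640)
```

```text
0 [225.6114 131.3457]
0.1 [225.6656 134.3325]
0.2 [225.7196 138.7642]
```

View pics/m7.png

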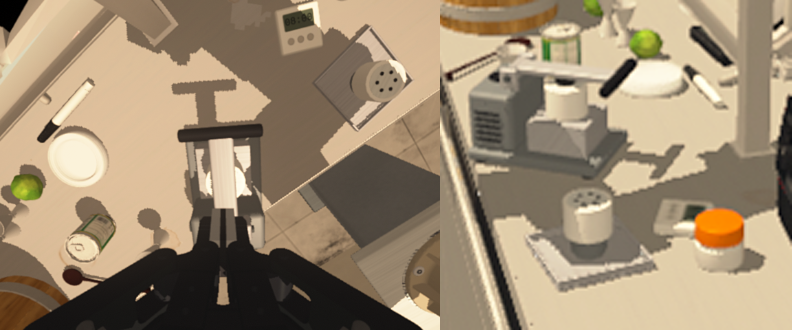

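The arm is level. The bar is at (221,132) in the wrist half, against a predicted row of 131 for fully shut. The cartridge's shoulder is on the rim, and the used cartridge stands upright in the tray.

```bash
python3 -c "
from workcell import env
print(env.hand_in())"
```

```text
the job is handed in; nothing more can be done
None
```

The job is handed in, with no verdict returned: the last picture shows the used cartridge upright in the tray, the fresh one in the pocket with its shoulder on the rim, and the clamp fully shut (20.3 s at the last move).

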